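# Jack up the circuit-board rack and hold it

### The job

Slide the little jack along its rail until its round saddle is centred under the lift lug in the middle of the board rack's front edge. Pump the handle: first one trial stroke, all the way down and then all the way back up so that the rack settles on its feet again, then press the handle all the way down a second time and finish while still holding it down, with the front of the rack jacked up on the saddle. Do not touch the rack itself, and leave the other things on the bench where they are.

Things in the scene. Friction and masses are not known exactly. Their poses are not given: they have to be found in the camera images.
- rail: Flat dark steel rail plate fixed to the bench, 60 mm (x) by 420 mm (y) by 10 mm with two low bright steel runners (to 14 mm high) and a 28 mm high dark end stop at each end. Origin: centre of its underside, on the bench. Its y axis is the direction in which the jack slides; its -x axis points towards the robot's side, its +x axis to the rack. It may be yawed up to 0.15 rad.
- carriage (a joint): Position of the jack carriage (grey block, 64 mm in x (44 mm of it on the -x side of the saddle's centre), 60 mm in y, top 34 mm above the bench) along the rail, 0 to 0.30 m, growing towards the rail's +y; at 0 the jack's middle is at rail y = -0.15 m. It slides with about 3 N of friction and stays where it is left. The jack can be slid by its handle, held or pushed sideways, or by its block. It starts near the -y end, at least 60 mm short of the lug.
- saddle: The jack's saddle, a round steel disc of 40 mm diameter and 7 mm thick on a ram in the middle of the carriage. Origin: centre of its top face, 46 mm above the bench when the handle is up, 82 mm when fully down (it rises 55 mm per rad of handle). Its axes are parallel to the rail's. It moves with the carriage.
- handle (a joint): Pump handle angle: 0 is up (it rests there, the bar rising at 0.65 rad from level towards the robot), 0.65 rad is fully down against its stop (bar level, 45 mm above the bench). A spring and the rack's weight push it back up when it is let go or eased; it does not latch. Pushing it down at the grip takes about 2 N at the top and 6 N at the bottom under load.
- handle_grip (a point): Middle of the handle's black rubber grip, a flat paddle 50 mm long, 30 mm wide (along the rail's y) and 12 mm thick, in line with the steel bar. It turns about a hinge line parallel to the rail's y, which lies 35 mm from the saddle's centre on the rail's -x side, 45 mm above the bench; this point is 120 mm from the hinge line: 118 mm above the bench when up, 45 mm when down. The paddle can be pinched across its width from above or pressed on its top.
- lift_pad (a point): The lift point: centre of the part of the rack's lift lug that the saddle must come under, on its underside, 55 mm above the bench while the rack stands on its feet (9 mm above the lowered saddle). The lug is a plain steel tongue, 24 mm wide and 8 mm thick, sticking out 58 mm from the middle of the rack's front, with a 14 mm dark bolt head on top straight over this point. The thin wire loops to either side are not lift points.
- rack: Loose black slotted rack with eight upright green circuit boards fixed in it, 200 mm (x) by 280 mm (y), 96 mm high, about 0.8 kg, standing on four rubber feet behind the rail. Origin: centre of its underside on the bench; its -x axis points to its front, where the lift point is 145 mm from the origin. It is free to tip back over its rear feet when its lug is raised.
- jar: Bystander: glass jar with a blue cap, 50 mm diameter, 65 mm high; origin at the centre of its underside.
- tape: Bystander: roll of tape lying flat, 72 mm outside diameter, 20 mm high; origin at the centre of its underside.
- driver: Bystander: screwdriver lying on the bench along its own x axis.
- can: Bystander: white spray can, 52 mm diameter, 170 mm high; origin at the centre of its underside.

How it is judged:
By the outcome, as a careful person would: the job done as asked, in the order asked, and still so for the second after the job is handed in, while the arm keeps its last pose, push and grip.
It also fails if it takes over 59 s, if anything falls off the work surface, if the arm or the gripper's body presses on something with over 40 N, if the wrist force passes 120 N, or if a joint passes its speed limit or range.

### The arm

A 7-joint arm with a two-finger parallel gripper is mounted at the origin on the work surface. World frame = base frame: x ahead of the robot, y to its left, z up, the work surface at z = 0. Lengths are in m, angles in rad, forces in N, time in s.
With the tool pointing down it reaches from about 0.4 to 0.85 m from the base axis. Payload 10.4 kg.
Tool frame: the origin (TCP) lies between the finger pads; the fingertips stand 17 mm ahead of it and the grasp point (between the pads) lies 2 mm behind it; z points along the fingers, y is the line along which they close (so a half turn about z gives the same grasp; the last joint's range is limited). The gripper opens to 87 mm and grips with 3 to 60 N. Pads are 19 mm wide; open, the fingers measure 117 mm over their backs; the gripper's body (75 mm by 190 mm) begins 51 mm behind the grasp point.
Start: joints at [1.324, 0.332, -0.065, 1.46, 0.022, 1.35, -0.088], TCP at [0.139, -0.609, 0.24] pointing down, gripper open.
Joint ranges: [-2.6, 2.6], [-0.5, 2.12], [-1.47, 1.34], [0.16, 2.42], [-1.27, 4.41], [0.06, 2.06], [-2.6, 2.6]. Speed limits (rad/s): [2.22, 2.22, 2.79, 2.79, 3.14, 3.14, 3.14].

### API

Orientations are given as a 3x3 rotation matrix whose columns are the frame's x, y, z axes.
In Python, from cell import r, vision gives the robot as it stands.
- The arm moves only by the tool arm_command, never from a script. Its argument "increments" is one flat list of numbers, 6 for each row, row after row: the shift along the tool's x, y, z in m, then the turn, a rotation vector about the tool's x, y, z in degrees. A call has 1 to 12 rows; each row is the pose to reach, as a shift and turn from the pose commanded when the call began, along the tool's axes at that moment; what a row does not reach only later rows make up. A row lasts 1/10 s, in which the tool goes at most 50 mm and 8.59 degrees, less where a joint would pass 70% of its speed; a pose out of reach is approached as far as the arm can. A call with a gripper value outside its range is refused whole. "hand" is the closure, from 0 (fully open) to 1 (shut), set as the call begins (left out, the last holds). The fingers move at their own pace and stop on an object; "grip_force" is the grip in N (left out, the last holds). Time passes only in rows, so rows that repeat a pose let the fingers close. It gives the time, the measured TCP pose, the force, the opening and the grip force at its end, in the units of the state.
- r.read_state(): the state, without advancing time (a new reading comes with each control period).
- vision.read_camera(name): name is "scene" or "top" or "wrist"; returns the picture (400x640x3 uint8, red, green, blue); there is no depth.
- vision.camera_info(name): a dict with "vfov" (degrees; the focal length in pixels is half the picture's height over the tangent of half this angle, whatever the lens; pixels are square), "cx", "cy" (the principal point, pixels), "xyz" and "attitude" of the camera in the world. Camera axes: x right, y down, z forward; pixel columns grow to the right and rows downward; lengths in m; the calibration is good to about 2 mm. The wrist camera is an equidistant fisheye: a pixel r from the principal point sees the ray r / f radians off the axis. A picture is of the moment at which its call begins: read the wrist's pose just before it. camera_info takes no time and is no camera call; for the wrist camera it gives the pose at the moment of the call.
- r.sign_off(): hands the job in; it is judged then, once.
The state is a dict: "time": time; "q": joint angles; "qvel": joint speeds; "effort": joint torques, N m; "position": TCP position; "tcp_rot": TCP orientation; "ft_force": force on the tool from outside, world axes, zero at the start; "ft_torque": the same for the moment, N m; "width": finger opening in m; "gripper_force": force on a finger pad.
Only numpy, scipy, OpenCV 4.12 (cv2) and the standard library are available. Lean on these libraries where they do the work, as an engineer would, in place of code of your own. Each camera call takes 0.05 s, during which the arm holds its last target. There are 200 camera calls.

## Working session

There is one attempt and no reset: what is moved stays moved. The work goes in short steps, Python scripts to look and compute and a tool call to move; the robot and the scene stay as the last step left them, time stands still between calls to the robot, and variables do not carry over. Pictures are saved under pics/ and viewed, at most 10 in all, crops included, and the job is handed in when it is done.

Besides the shell and the picture viewer there is one more tool, called by a JSON object that holds its "op" and its "data", one argument or row to a line. arm_command: Moves the arm, as the interface text tells. Its arguments: {"type":"object","properties":{"increments":{"type":"array"},"hand":{"type":"number"},"grip_force":{"type":"number"}},"required":["increments"]}

```bash
mkdir -p pics; cat > h.py <<'E'
import numpy as np, cv2
from cell import r, vision
def snap(n,f):
    i=vision.camera_info(n); im=vision.read_camera(n); cv2.imwrite('pics/'+f,im[:,:,::-1]); return im,i
def ray(i,u,v,fish=False):
    f=200/np.tan(np.radians(i['vfov'])/2); d=np.array([(u-i['cx'])/f,(v-i['cy'])/f])
    if fish:
        t=np.hypot(*d); d=np.array([*(d/t*np.sin(t)),np.cos(t)]) if t>1e-9 else np.array([0,0,1.])
    else: d=np.array([*d,1.])
    return np.array(i['xyz']),np.array(i['attitude']).reshape(3,3)@d
def onz(i,u,v,z,fish=False):
    o,d=ray(i,u,v,fish); return o+d*(z-o[2])/d[2]
E
python3 - <<'E'
from h import *
for n in ('top','scene'):
    im,i=snap(n,n+'0.png'); print(n,i)
print(r.read_state())
E
```

```text
top {'vfov': 46.392047620953576, 'cx': 325.9771816348523, 'cy': 192.80022462336373, 'xyz': array([ 0.39166016, -0.0014995 ,  1.37174814]), 'attitude': array([[-0.02253533, -0.99017176,  0.13802917],
       [-0.99965673,  0.02416303,  0.01012803],
       [-0.01336369, -0.13775355, -0.99037638]])}
scene {'vfov': 45.316840279573526, 'cx': 320.9972887890029, 'cy': 200.90002932634306, 'xyz': array([ 1.28234843, -0.77668398,  1.00264396]), 'attitude': array([[ 0.74585957,  0.43657214, -0.50308873],
       [ 0.66598492, -0.50299298,  0.55087399],
       [-0.01255386, -0.74592414, -0.66591259]])}
{'time': 0.1, 'q': array([ 1.32437987,  0.33279938, -0.06469837,  1.46082042,  0.02162608,
        1.34989438, -0.08847623]), 'qvel': array([-5.57815410e-04, -2.12980273e-03,  1.29689737e-03, -2.62187765e-03,
       -4.86338116e-05, -3.61569659e-04, -1.44028306e-03]), 'effort': array([ 1.69774314e-03, -6.24548650e+01,  2.48303474e-02, -3.90715957e+01,
       -6.14109356e-02,  3.65498965e-02,  7.13678401e-05]), 'position': array([ 0.13864156, -0.60911426,  0.23885692]), 'tcp_rot': array([[ 9.75047167e-01,  2.21997521e-01, -3.49322504e-04],
       [ 2.21997781e-01, -9.75046463e-01,  1.17446856e-03],
       [-7.98765642e-05, -1.22271106e-03, -9.99999249e-01]]), 'ft_force': array([ 0.55688787, -0.65603569,  0.25504667]), 'ft_torque': array([-0.00735494, -0.00872942,  0.03126755]), 'gripper_force': 0.0, 'width': 0.08694995824467204}
```

View pics/top0.png

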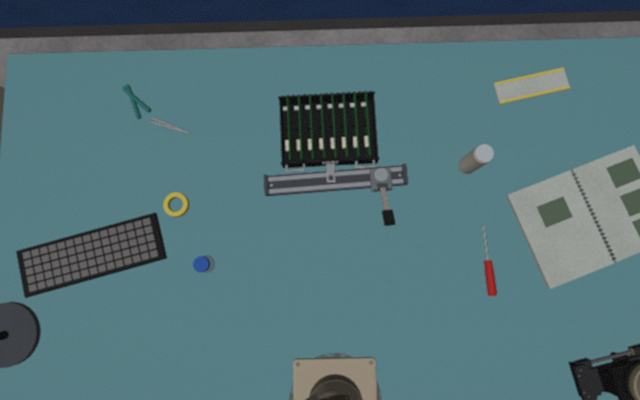

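View pics/scene0.png

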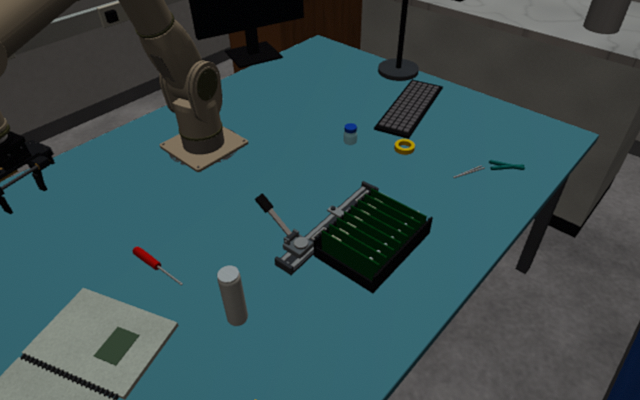

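The top view shows the rail from (266,185) to (406,175), the saddle at about (381,176), the black grip at (388,217) and the lug at about (331,172). The can stands at (475,160). The scene view agrees. I'll zoom in and compute positions.

```bash
python3 - <<'E'
from h import *
im=cv2.imread('pics/top0.png'); i=vision.camera_info('top')
cv2.imwrite('pics/top0z.png',cv2.resize(im[150:235,258:412],None,fx=5,fy=5,interpolation=cv2.INTER_CUBIC))
for n,u,v,z in [('saddle',381,175,.046),('grip',388,217,.118),('lug',331,175,.063),('railL',268,185,.028),('railR',405,175,.028),('can',484,153,.17),('canbase',465,168,0)]:
    print(n,onz(i,u,v,z).round(4))
E
```

```text
saddle [ 0.6243 -0.1475  0.046 ]
grip [ 0.4967 -0.1539  0.118 ]
lug [ 0.6248 -0.0036  0.063 ]
railL [0.606  0.1809 0.028 ]
railR [ 0.6257 -0.2193  0.028 ]
can [ 0.6543 -0.4054  0.17  ]
canbase [ 0.6473 -0.403   0.    ]
```

View pics/top0z.png

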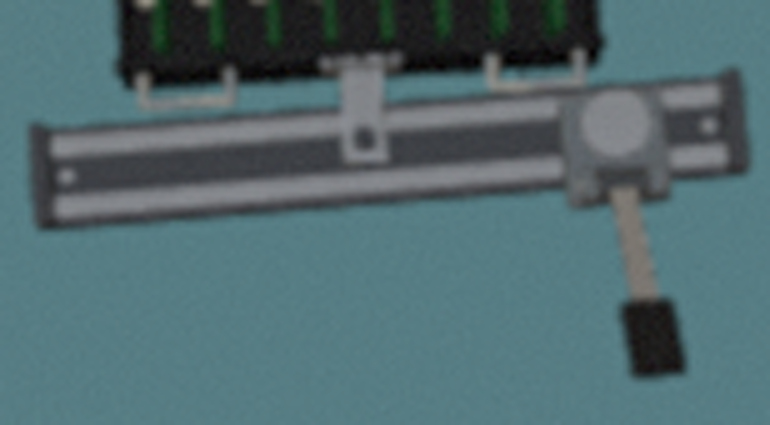

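```bash
cat >> h.py <<'E'
from scipy.spatial.transform import Rotation as R
def inc(p,yaw,tilt=0):
    s=r.read_state(); T=np.array(s['tcp_rot']); c,n=np.cos(yaw),np.sin(yaw)
    G=R.from_euler('z',yaw).as_matrix()@R.from_euler('y',tilt).as_matrix()@np.diag([1,-1,-1.])
    print('inc mm',(T.T@(np.array(p)-s['position'])*1e3).round(1),'deg',np.degrees(R.from_matrix(T.T@G).as_rotvec()).round(2),'t',s['time'])
E
python3 - <<'E'
from h import *
i=vision.camera_info('top')
P={n:onz(i,u,v,z) for n,u,v,z in [('saddle',381,174.4,.046),('grip',388.6,217.4,.121),('bolt',331,178,.067),('L',266,185.4,.028),('R',405,174.4,.028)]}
y=(P['L']-P['R'])[:2]; y/=np.linalg.norm(y); x=np.array([y[1],-y[0]])
print({k:v.round(4) for k,v in P.items()}, 'yaw',np.arctan2(-y[0],y[1]))
d=(P['bolt']-P['saddle'])[:2]; print('slide',d@y,'off',d@x, 'grip-saddle',(P['grip']-P['saddle'])[:2]@x,(P['grip']-P['saddle'])[:2]@y)
inc([P['grip'][0],P['grip'][1],.24],np.arctan2(-y[0],y[1]))
E
```

```text
{'saddle': array([ 0.626 , -0.1475,  0.046 ]), 'grip': array([ 0.4953, -0.1551,  0.121 ]), 'bolt': array([ 0.6155, -0.0033,  0.067 ]), 'L': array([0.605 , 0.1868, 0.028 ]), 'R': array([ 0.6275, -0.2194,  0.028 ])} yaw 0.055270402133969464
slide 0.14455938289854228 off -0.0025552329200544408 grip-saddle -0.13095761682795304 -0.0003098395231598654
inc mm [ 448.6 -363.5   -0.7] deg [-0.07  0.01  9.66] t 0.1
```

{"op": "arm_command", "data": {
  "increments": [0.037, -0.03, 0, 0, 0, 0.8, 0.075, -0.06, 0, 0, 0, 1.6, 0.112, -0.091, 0, 0, 0, 2.4, 0.15, -0.121, 0, 0, 0, 3.2, 0.187, -0.152, 0, 0, 0, 4, 0.224, -0.182, 0, 0, 0, 4.8, 0.262, -0.212, 0, 0, 0, 5.6, 0.299, -0.242, 0, 0, 0, 6.4, 0.336, -0.273, 0, 0, 0, 7.2, 0.374, -0.303, 0, 0, 0, 8, 0.411, -0.333, 0, 0, 0, 8.8, 0.449, -0.3635, 0, 0, 0, 9.7],
  "hand": 0
}}

```text
time: 1.3
position: [0.4965, -0.1538, 0.2395]
tcp_rot: [[0.999, 0.053, -0.0], [0.053, -0.999, -0.0], [-0.0, 0.0, -1.0]]
ft_force: [1.2, -0.8, -0.7]
width: 0.0873
gripper_force: 0.0
```

{"op": "arm_command", "data": {
  "increments": [0, 0, 0, 0, 0, 0, 0, 0, 0, 0, 0, 0, 0, 0, 0, 0, 0, 0]
}}

```text
time: 1.6
position: [0.4952, -0.1564, 0.2392]
tcp_rot: [[0.999, 0.053, -0.001], [0.053, -0.999, -0.0], [-0.001, 0.0, -1.0]]
ft_force: [0.2, -1.1, 0.8]
width: 0.087
gripper_force: 0.0
```

```bash
python3 - <<'E'
from h import *
im,i=snap('wrist','w1.png'); print(i); inc([.4953,-.1551,.12],.0553)
E
```

```text
{'vfov': 65.70646984690485, 'cx': 319.5373942117263, 'cy': 200.855819556925, 'xyz': array([ 0.57568059, -0.15324472,  0.38324595]), 'attitude': array([[ 5.28545806e-02, -9.54991167e-01, -2.91887417e-01],
       [-9.98602213e-01, -5.05799114e-02, -1.53392451e-02],
       [-1.14796098e-04,  2.92290170e-01, -9.56329673e-01]])}
inc mm [  0.3  -1.7 119.3] deg [ 0.02  0.04 -0.17] t 1.65
```

View pics/w1.png

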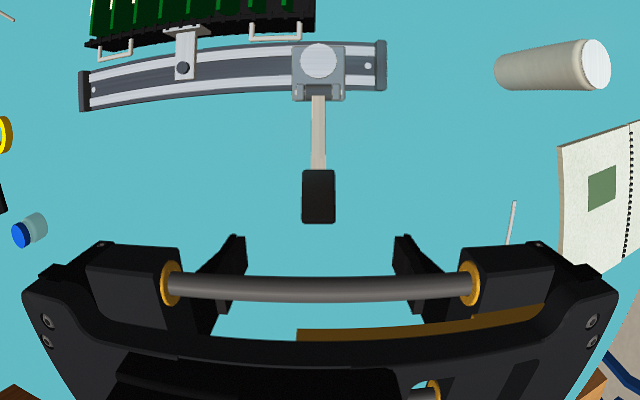

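The wrist view shows the grip paddle at (318,196) between the fingers, the saddle at (318.5,61) and the bolt head at (182,68). The rail ends are at (84,91) and (381,66).

```bash
python3 - <<'E'
from h import *
i=vision.camera_info('wrist')
P={n:onz(i,u,v,z,True) for n,u,v,z in [('saddle',318.5,61,.046),('grip',318.5,196,.123),('bolt',182,68,.069),('L',84,91,.02),('R',382,66,.02)]}
y=(P['L']-P['R'])[:2]; y/=np.linalg.norm(y); x=np.array([y[1],-y[0]])
print({k:v.round(4) for k,v in P.items()}, 'yaw',np.arctan2(-y[0],y[1]))
d=(P['bolt']-P['saddle'])[:2]; print('slide',d@y,'off',d@x,(P['grip']-P['saddle'])[:2]@x,(P['grip']-P['saddle'])[:2]@y)
E
```

```text
{'saddle': array([ 0.6282, -0.1497,  0.046 ]), 'grip': array([ 0.5006, -0.1566,  0.123 ]), 'bolt': array([ 0.6192, -0.0052,  0.069 ]), 'L': array([0.6106, 0.184 , 0.02  ]), 'R': array([ 0.6323, -0.2233,  0.02  ])} yaw 0.05322916011090704
slide 0.1447860401967969 off -0.0012761734630648937 -0.1278497467429169 -5.851882708365445e-05
```

{"op": "arm_command", "data": {
  "increments": [0, -0.002, 0.02, 0, 0, 0, 0, -0.002, 0.045, 0, 0, 0, 0, -0.002, 0.07, 0, 0, 0, 0, -0.002, 0.095, 0, 0, 0, 0, -0.002, 0.11, 0, 0, 0, 0, -0.002, 0.118, 0, 0, 0, 0, -0.002, 0.118, 0, 0, 0]
}}

```text
time: 2.35
position: [0.4953, -0.1538, 0.1211]
tcp_rot: [[0.999, 0.054, -0.001], [0.054, -0.999, 0.0], [-0.001, -0.0, -1.0]]
ft_force: [-0.5, -0.1, 1.1]
width: 0.0871
gripper_force: 0.0
```

{"op": "arm_command", "data": {
  "increments": [0, 0, 0, 0, 0, 0, 0, 0, 0, 0, 0, 0, 0, 0, 0, 0, 0, 0, 0, 0, 0, 0, 0, 0, 0, 0, 0, 0, 0, 0, 0, 0, 0, 0, 0, 0, 0, 0, 0, 0, 0, 0, 0, 0, 0, 0, 0, 0],
  "hand": 1,
  "grip_force": 8
}}

```text
time: 3.15
position: [0.4958, -0.1536, 0.1216]
tcp_rot: [[0.999, 0.054, 0.0], [0.054, -0.999, -0.0], [0.0, 0.0, -1.0]]
ft_force: [0.9, -3.3, -0.9]
width: 0.031
gripper_force: 1.6
```

{"op": "arm_command", "data": {
  "increments": [0, -0.008, 0, 0, 0, 0, 0, -0.022, 0, 0, 0, 0, 0, -0.038, 0, 0, 0, 0, 0, -0.054, 0, 0, 0, 0, 0, -0.07, 0, 0, 0, 0, 0, -0.086, 0, 0, 0, 0, 0, -0.102, 0, 0, 0, 0, 0, -0.118, 0, 0, 0, 0, 0, -0.132, 0, 0, 0, 0, 0, -0.141, 0, 0, 0, 0, 0, -0.145, 0, 0, 0, 0, 0, -0.145, 0, 0, 0],
  "grip_force": 15
}}

```text
schema error: expected a multiple of 6 numbers
```

```bash
python3 - <<'E'
from h import *
im,i=snap('wrist','w2.png'); t,_=snap('top','t2.png')
a=cv2.resize(im[:200,160:480],None,fx=2.4,fy=2.4,interpolation=cv2.INTER_CUBIC); cv2.imwrite('pics/w2z.png',a[:,:,::-1])
print(r.read_state()['position'])
E
```

```text
[ 0.49574416 -0.15366992  0.12155214]
```

View pics/w2z.png

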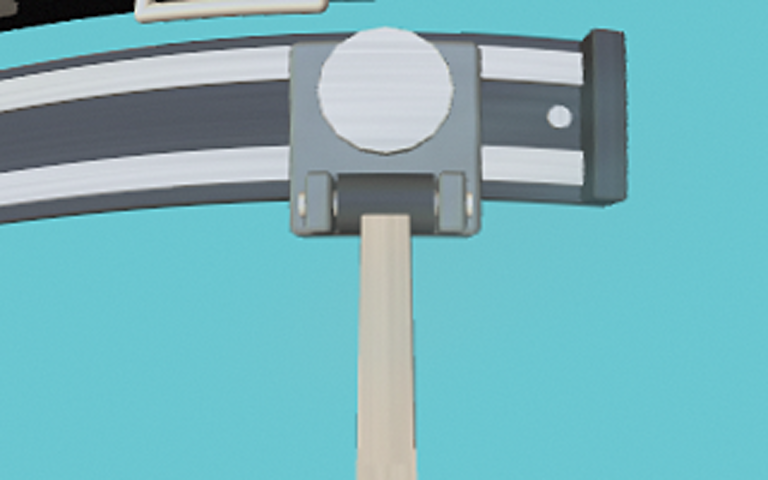

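The move was refused because of a miscounted list, so the jack is still at its start, with the saddle at pixel (321,37). I'll resend it.

{"op": "arm_command", "data": {
  "increments": [0, -0.008, 0, 0, 0, 0, 0, -0.022, 0, 0, 0, 0, 0, -0.038, 0, 0, 0, 0, 0, -0.054, 0, 0, 0, 0, 0, -0.07, 0, 0, 0, 0, 0, -0.086, 0, 0, 0, 0, 0, -0.102, 0, 0, 0, 0, 0, -0.118, 0, 0, 0, 0, 0, -0.132, 0, 0, 0, 0, 0, -0.141, 0, 0, 0, 0, 0, -0.145, 0, 0, 0],
  "grip_force": 15
}}

```text
schema error: expected a multiple of 6 numbers
```

{"op": "arm_command", "data": {
  "increments": [0, 0, 0, 0, 0, 0, 0, 0, 0, 0, 0, 0, 0, 0, 0, 0, 0, 0]
}}

```text
time: 3.55
position: [0.4958, -0.1536, 0.1216]
tcp_rot: [[0.999, 0.054, 0.0], [0.054, -0.999, -0.0], [0.0, 0.0, -1.0]]
ft_force: [-0.1, -2.4, -0.4]
width: 0.03
gripper_force: 8.0
```

```bash
python3 - <<'E'
from h import *
im,i=snap('wrist','w3.png')
a=cv2.resize(im[:100,220:420],None,fx=4,fy=4,interpolation=cv2.INTER_CUBIC); cv2.imwrite('pics/w3z.png',a[:,:,::-1])
print(r.read_state()['position'])
E
```

```text
[ 0.49578292 -0.15362378  0.1215925 ]
```

View pics/w3z.png

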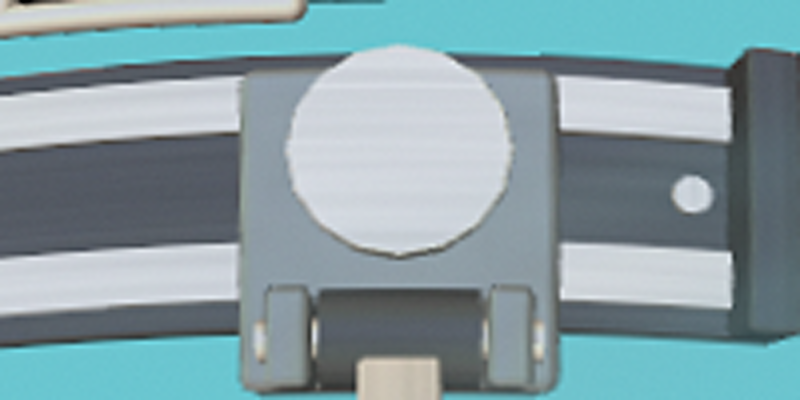

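Refused again, so the picture is unchanged, with the saddle at pixel (320,37). I'll send shorter lists.

{"op": "arm_command", "data": {
  "increments": [0, -0.015, 0, 0, 0, 0, 0, -0.04, 0, 0, 0, 0, 0, -0.065, 0, 0, 0, 0, 0, -0.09, 0, 0, 0, 0, 0, -0.115, 0, 0, 0, 0, 0, -0.135, 0, 0, 0, 0, 0, -0.145, 0, 0, 0, 0],
  "grip_force": 15
}}

```text
time: 4.3
position: [0.4876, -0.007, 0.1216]
tcp_rot: [[0.998, 0.056, -0.0], [0.056, -0.998, -0.0], [-0.0, 0.0, -1.0]]
ft_force: [0.1, -3.2, -0.5]
width: 0.0296
gripper_force: 15.0
```

{"op": "arm_command", "data": {
  "increments": [0, 0, 0, 0, 0, 0, 0, 0, 0, 0, 0, 0, 0, 0, 0, 0, 0, 0]
}}

```text
time: 4.6
position: [0.4877, -0.0089, 0.1215]
tcp_rot: [[0.999, 0.054, -0.001], [0.054, -0.999, 0.0], [-0.0, -0.0, -1.0]]
ft_force: [-2.5, 2.2, 1.4]
width: 0.0301
gripper_force: 15.0
```

```bash
python3 - <<'E'
from h import *
im,i=snap('wrist','w4.png')
a=cv2.resize(im[:100,220:420],None,fx=4,fy=4,interpolation=cv2.INTER_CUBIC); cv2.imwrite('pics/w4z.png',a[:,:,::-1])
E
```

```text
(no output)
```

View pics/w4z.png

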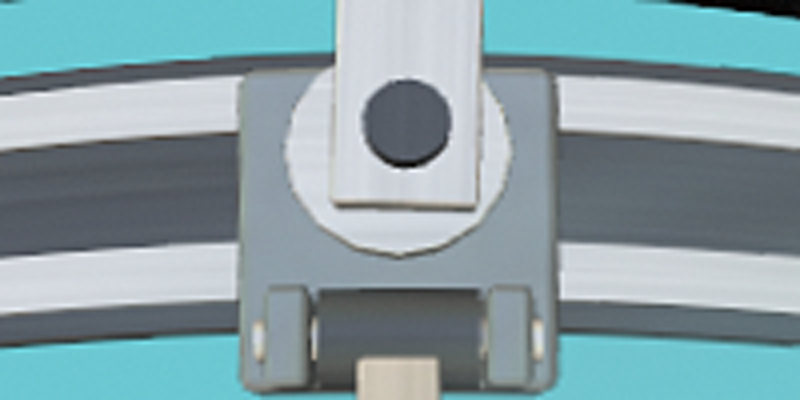

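The wrist view shows the bolt head at pixel (321.8,30.8) and the saddle centre at (319.8,37.5). The saddle is about 1.5 mm too far towards +y, so I'll nudge it back, release and look again.

{"op": "arm_command", "data": {
  "increments": [0, 0.001, 0, 0, 0, 0, 0, 0.0018, 0, 0, 0, 0, 0, 0.0018, 0, 0, 0, 0, 0, 0.0018, 0, 0, 0, 0]
}}

```text
time: 5.05
position: [0.4878, -0.0108, 0.1215]
tcp_rot: [[0.999, 0.054, -0.0], [0.054, -0.999, -0.0], [-0.0, 0.0, -1.0]]
ft_force: [-3.1, 1.3, 2.2]
width: 0.0298
gripper_force: 15.0
```

{"op": "arm_command", "data": {
  "increments": [0, 0, 0, 0, 0, 0, 0, 0, 0, 0, 0, 0, 0, 0, 0, 0, 0, 0, 0, 0, 0, 0, 0, 0, 0, 0, 0, 0, 0, 0, 0, 0, 0, 0, 0, 0],
  "hand": 0.45
}}

```text
time: 5.65
position: [0.488, -0.0104, 0.1215]
tcp_rot: [[0.999, 0.054, 0.0], [0.054, -0.999, -0.0], [0.0, 0.0, -1.0]]
ft_force: [1.1, -0.0, 0.1]
width: 0.0477
gripper_force: 0.0
```

```bash
python3 - <<'E'
from h import *
im,i=snap('wrist','w5.png')
a=cv2.resize(im[:100,220:420],None,fx=4,fy=4,interpolation=cv2.INTER_CUBIC); cv2.imwrite('pics/w5z.png',a[:,:,::-1])
for n,u,v,z in [('sad0',319.75,37.5,.046),('bolt0',321.75,30.75,.069)]: print(n,onz(i,u,v,z,True))
E
```

```text
sad0 [ 0.62012167 -0.00435989  0.046     ]
bolt0 [ 0.61931146 -0.00564405  0.069     ]
```

View pics/w5z.png

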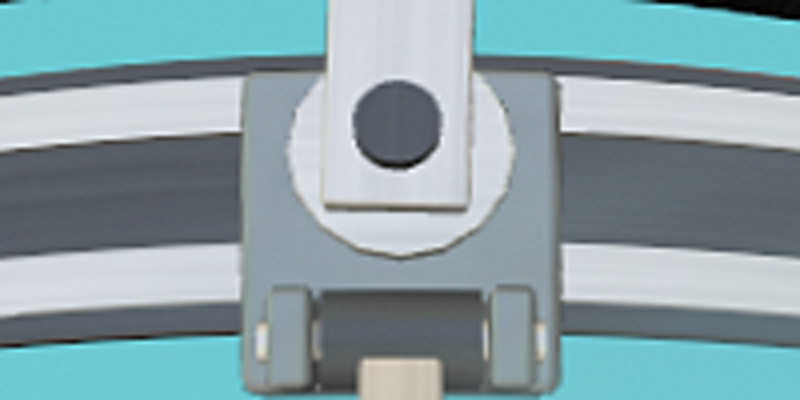

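Bolt and saddle are now within about 1 mm laterally (bolt at column 319.2, saddle at 320.2). Next I'll rise, close the fingers and press the paddle.

{"op": "arm_command", "data": {
  "increments": [0, 0, -0.025, 0, 0, 0, 0, 0, -0.055, 0, 0, 0, 0.003, 0, -0.06, 0, 0, 0]
}}

```text
time: 6.0
position: [0.4924, -0.01, 0.1847]
tcp_rot: [[0.998, 0.055, 0.005], [0.055, -0.999, -0.001], [0.004, 0.001, -1.0]]
ft_force: [0.6, 0.2, -0.3]
width: 0.0478
gripper_force: 0.0
```

{"op": "arm_command", "data": {
  "increments": [0, 0, 0, 0, 0, 0, 0, 0, 0, 0, 0, 0, 0, 0, 0, 0, 0, 0, 0, 0, 0, 0, 0, 0, 0, 0, 0, 0, 0, 0, 0, 0, 0, 0, 0, 0],
  "hand": 1
}}

```text
time: 6.6
position: [0.4908, -0.0102, 0.1813]
tcp_rot: [[0.999, 0.055, -0.0], [0.055, -0.999, 0.0], [-0.0, -0.0, -1.0]]
ft_force: [0.5, -0.2, -1.0]
width: 0.0078
gripper_force: 0.0
```

{"op": "arm_command", "data": {
  "increments": [0, 0, 0.015, 0, 0, 0, 0, 0, 0.025, 0, 0, 0, 0, 0, 0.032, 0, 0, 0, 0, 0, 0.036, 0, 0, 0, 0, 0, 0.036, 0, 0, 0]
}}

```text
time: 7.1
position: [0.491, -0.0102, 0.1453]
tcp_rot: [[0.999, 0.055, -0.0], [0.055, -0.999, 0.0], [-0.0, -0.0, -1.0]]
ft_force: [1.1, -0.3, 1.4]
width: 0.0005
gripper_force: 0.7
```

{"op": "arm_command", "data": {
  "increments": [-0.003, 0, 0.007, 0, 0, 0, -0.006, 0, 0.014, 0, 0, 0, -0.01, 0, 0.022, 0, 0, 0, -0.014, 0, 0.03, 0, 0, 0, -0.017, 0, 0.039, 0, 0, 0, -0.02, 0, 0.048, 0, 0, 0, -0.022, 0, 0.057, 0, 0, 0, -0.023, 0, 0.065, 0, 0, 0, -0.024, 0, 0.07, 0, 0, 0]
}}

```text
time: 8.0
position: [0.4662, -0.0116, 0.0747]
tcp_rot: [[0.999, 0.055, -0.001], [0.055, -0.999, -0.0], [-0.001, 0.0, -1.0]]
ft_force: [-0.9, -1.2, 6.2]
width: 0.0005
gripper_force: 2.9
```

{"op": "arm_command", "data": {
  "increments": [0, 0, 0.003, 0, 0, 0, 0, 0, 0.005, 0, 0, 0, 0, 0, 0.005, 0, 0, 0]
}}

```text
time: 8.3
position: [0.4659, -0.0116, 0.0698]
tcp_rot: [[0.999, 0.054, -0.002], [0.054, -0.999, -0.0], [-0.002, 0.0, -1.0]]
ft_force: [-2.9, 0.2, 5.3]
width: 0.0008
gripper_force: 2.6
```

{"op": "arm_command", "data": {
  "increments": [0, 0, 0.001, 0, 0, 0, 0, 0, 0.002, 0, 0, 0, 0, 0, 0.003, 0, 0, 0, 0, 0, 0.003, 0, 0, 0]
}}

```text
time: 8.7
position: [0.4658, -0.0116, 0.0675]
tcp_rot: [[0.999, 0.054, -0.002], [0.054, -0.999, -0.001], [-0.002, 0.001, -1.0]]
ft_force: [-7.6, 0.3, 15.5]
width: 0.0005
gripper_force: 7.9
```

The force rises to 15.5 N, so the handle is on its stop. Now the return stroke.

{"op": "arm_command", "data": {
  "increments": [0, 0, -0.003, 0, 0, 0, 0, 0, -0.008, 0, 0, 0, 0.001, 0, -0.013, 0, 0, 0, 0.002, 0, -0.021, 0, 0, 0, 0.004, 0, -0.03, 0, 0, 0, 0.007, 0, -0.039, 0, 0, 0, 0.01, 0, -0.048, 0, 0, 0, 0.014, 0, -0.057, 0, 0, 0, 0.018, 0, -0.066, 0, 0, 0, 0.022, 0, -0.075, 0, 0, 0, 0.026, 0, -0.085, 0, 0, 0, 0.026, 0, -0.1, 0, 0, 0]
}}

```text
time: 9.9
position: [0.4927, -0.0101, 0.1676]
tcp_rot: [[0.999, 0.055, -0.002], [0.055, -0.999, 0.0], [-0.002, -0.0, -1.0]]
ft_force: [0.2, -0.3, 0.3]
width: 0.0008
gripper_force: 0.0
```

{"op": "arm_command", "data": {
  "increments": [0, 0, 0, 0, 0, 0, 0, 0, 0, 0, 0, 0, 0, 0, 0, 0, 0, 0, 0, 0, 0, 0, 0, 0, 0, 0, 0, 0, 0, 0]
}}

```text
time: 10.4
position: [0.4927, -0.0101, 0.1671]
tcp_rot: [[0.999, 0.054, -0.001], [0.054, -0.999, 0.0], [-0.001, -0.0, -1.0]]
ft_force: [-0.0, -0.5, 0.6]
width: 0.0008
gripper_force: 0.0
```

```bash
python3 - <<'E'
from h import *
im,i=snap('wrist','w6.png')
a=cv2.resize(im[:200,170:470],None,fx=2.6,fy=2.6,interpolation=cv2.INTER_CUBIC); cv2.imwrite('pics/w6z.png',a[:,:,::-1])
print(r.read_state()['position'])
E
```

```text
[ 0.49273049 -0.01010268  0.16719523]
```

View pics/w6z.png

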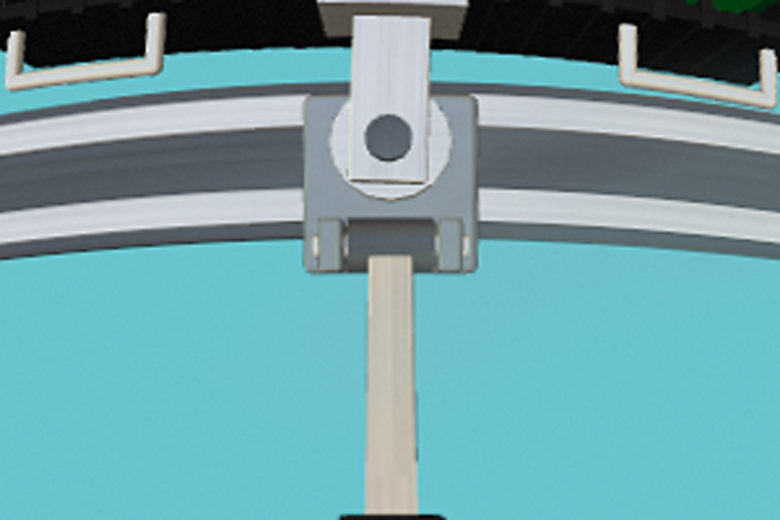

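The handle is fully up and the rack is back down. The bolt (388,137) is still over the middle of the saddle (390). Now the second press.

{"op": "arm_command", "data": {
  "increments": [-0.001, 0, 0.012, 0, 0, 0, -0.002, 0, 0.022, 0, 0, 0, -0.005, 0, 0.029, 0, 0, 0, -0.008, 0, 0.036, 0, 0, 0, -0.012, 0, 0.044, 0, 0, 0, -0.016, 0, 0.052, 0, 0, 0, -0.019, 0, 0.061, 0, 0, 0, -0.022, 0, 0.07, 0, 0, 0, -0.024, 0, 0.079, 0, 0, 0, -0.025, 0, 0.087, 0, 0, 0, -0.026, 0, 0.093, 0, 0, 0]
}}

```text
time: 11.55
position: [0.4663, -0.0115, 0.0739]
tcp_rot: [[0.999, 0.055, -0.001], [0.055, -0.999, -0.0], [-0.001, 0.0, -1.0]]
ft_force: [-1.7, 1.0, 6.3]
width: 0.0006
gripper_force: 3.1
```

{"op": "arm_command", "data": {
  "increments": [0, 0, 0.002, 0, 0, 0, 0, 0, 0.004, 0, 0, 0, 0, 0, 0.006, 0, 0, 0, 0, 0, 0.007, 0, 0, 0, 0, 0, 0.007, 0, 0, 0]
}}

```text
time: 12.05
position: [0.4659, -0.0116, 0.0676]
tcp_rot: [[0.999, 0.055, -0.002], [0.055, -0.999, -0.001], [-0.002, 0.001, -1.0]]
ft_force: [-8.5, -0.1, 14.5]
width: 0.0005
gripper_force: 7.2
```

{"op": "arm_command", "data": {
  "increments": [0, 0, 0, 0, 0, 0, 0, 0, 0, 0, 0, 0, 0, 0, 0, 0, 0, 0, 0, 0, 0, 0, 0, 0, 0, 0, 0, 0, 0, 0]
}}

```text
time: 12.55
position: [0.466, -0.0116, 0.0677]
tcp_rot: [[0.999, 0.054, -0.002], [0.054, -0.999, -0.001], [-0.002, 0.001, -1.0]]
ft_force: [-7.5, 0.1, 14.0]
width: 0.0009
gripper_force: 6.9
```

```bash
python3 - <<'E'
from h import *
im,i=snap('scene','s7.png')
a=cv2.resize(im[150:310,200:450],None,fx=3.2,fy=3.2,interpolation=cv2.INTER_CUBIC); cv2.imwrite('pics/s7z.png',a[:,:,::-1])
E
```

```text
(no output)
```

View pics/s7z.png

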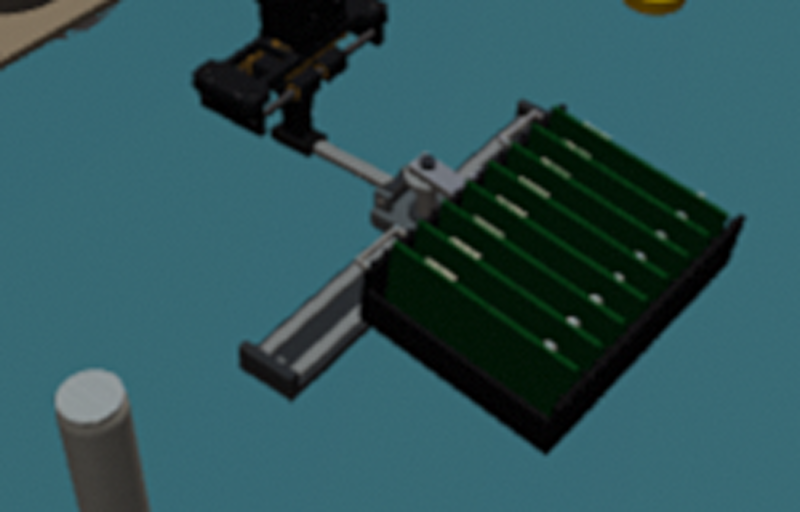

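The handle is level under the fingers (295,135). The ram is up under the lug (425,180) and the front of the rack is lifted, so I'm handing in.

```bash
python3 -c "
from cell import r
print(r.sign_off())"
```

```text
the job is handed in; nothing more can be done
None
```

The job is handed in: the jack sits under the lug to within about 1 mm sideways, one full trial stroke was made, and the handle is held on its stop with about 14 N, with the front of the rack jacked up.

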